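# Fetch the tin from behind the child catch

### The arm

A 6-joint arm with a two-finger parallel gripper is mounted at the origin on a cart in front of the work surface, level with it; the furniture and walls round the work are solid. World frame = base frame: x ahead of the robot, y to its left, z up, the work surface at z = 0. Lengths are in m, angles in rad, forces in N, time in s.
With the tool pointing down it reaches from about 0.275 to 0.725 m from the base axis. Payload 15.9 kg.
Tool frame: the origin (TCP) lies midway between the tips of the shut fingers; the grasp point (between the pads) lies 19 mm behind it; z points along the fingers, y is the direction in which the jaws open and shut (so a half turn about z gives the same grasp; the last joint's range is limited). The gripper opens to 85 mm and grips with 20 to 120 N. Pads are 22 mm wide; open, the fingers measure 114 mm over their backs; the gripper's body (76 mm by 85 mm) begins 54 mm behind the grasp point. The pads swing forward as they close: fully open they stand 13 mm farther back than shut.
Start: joints at [-1.239, 0.213, -0.034, 1.323, 0, 1.571], TCP at [0.163, -0.473, 0.193] pointing down, gripper open.
Joint ranges: [-2.98, 2.98], [-0.74, 1.72], [-1.14, 1.35], [-2.1, 2.04], [-1.57, 1.44], [-3.14, 3.14]. Speed limits (rad/s): [1.89, 1.89, 2.39, 2.57, 3.14, 3.14].

### API

Orientations are given as [roll, pitch, yaw] about the fixed x, y, z axes, in that order (R = Rz(yaw) Ry(pitch) Rx(roll)).
In Python, from rig import bot, optics gives the robot as it stands. The module is installed in compiled form; this text tells all that it offers.
- The arm moves only by the tool arm_command, never from a script. Its argument "moves" is a list of rows, each a list of 3 entries, a list of its own where there are three numbers: the shift along the world's x, y, z in cm, then the turn, a rotation vector about the world's x, y, z in degrees, then the closure, from -1 (fully open) to 1 (shut), so that 0 is half open. In form: [[[dx, dy, dz], [wx, wy, wz], hand], ...]. A call has 1 to 20 rows; each row shifts and turns the commanded pose from where the row before left it; what a row does not reach is not made up. A row lasts 1/10 s, in which the tool goes at most 50 mm and 8.59 degrees, less where a joint would pass 70% of its speed; a pose out of reach is approached as far as the arm can. A call with a gripper value outside its range is refused whole. The fingers move at their own pace and stop on an object; the grip force is fixed at half the most. Time passes only in rows, so rows that do not move let the fingers close. It gives the time, the measured TCP pose, the force and the opening at its end, in the units of the state.
- bot.read_state(): the state, without advancing time (a new reading comes with each control period).
- optics.capture(name): name is "scene" or "top" or "wrist"; returns (picture, depth): 384x512x3 uint8, blue, green, red; 384x512 float32, m along the optical axis (not along the pixel's ray), 0 where there is no reading.
- optics.get_calibration(name): a dict with "intrinsics" (3x3 intrinsics, pixels), "cam_to_world" (4x4, takes a point from camera to world coordinates); the wrist camera has in their place "tool_from_camera" (4x4, takes a point from camera to tool coordinates, whose origin is the TCP and whose axes are the flange's). Camera axes: x right, y down, z forward; pixel columns grow to the right and rows downward; lengths in m; the calibration is good to about 2 mm. A picture is of the moment at which its call begins: read the wrist's pose just before it. get_calibration takes no time and is no camera call.
- bot.sign_off(): hands the job in, once; it reports no verdict.
The state is a dict: "time": time; "joint_pos": joint angles; "joint_velocities": joint speeds; "joint_efforts": joint torques, N m; "ee_pos": TCP position; "ee_rot": TCP orientation; "contact_force": force on the tool from outside, world axes, zero at the start; "wrist_torque": the same for the moment, N m; "finger_gap": opening from 0.0 (shut) to 1.0 (fully open).
Only numpy, scipy, OpenCV 4.12 (cv2) and the standard library are available. Lean on these libraries where they do the work, as an engineer would, in place of code of your own. Each camera call takes 0.05 s, during which the arm holds its last target. There are 200 camera calls.

### The job

The little white cupboard's door stands ajar on its child catch: reach down through the gap behind the top of the door, press the catch and pull the door wide open. Lift the metal tin out of the rack inside the door by its two ends, stand it free on the bare worktop, take it again across its thin way, and stand it fully down between the two cheeks of the wooden holder. Keep the tin upright, do not drop it, and leave the pepper mill and egg cup alone.

Things in the scene. Friction and masses are not known exactly. Their poses are not given: they have to be found in the camera images.
- small_cupboard: White painted cupboard, fixed, 110 deep (x), 220 wide (y), 150 high; origin at the centre of its underside. Its open front, closed by the door, is the face at x = -55 mm, toward the robot. Roof board 8 mm thick, top at height 150.
- door_hinge (a point): Top end of the door's upright hinge axis, 150 mm above the worktop, at the right (-y) edge of the cupboard front. It turns with the door: y runs along the door from hinge to free edge, x is square to it, into the cupboard when shut. Door 220 long, 142 high, 14 thick: inner face at x = 0, outer at x = -14 mm. Small wooden knob low on its outside.
- door (a joint): Door angle, rad: 0 shut, grows as the free edge swings toward the robot, at most 1.75. Slight friction: it stays where it is left. Starts at 0.18 to 0.20; unless the catch is pressed it stops at about 0.21. Wide open means over 1.2.
- catch_tab (a point): Middle of the top face of the catch's grey plastic press tab, 32 x 32 mm, carried by the door behind its top: 18 mm in from the inner face, 185 mm from the hinge, at rest 26 mm below the door's top. Axes as door_hinge. The gap above it, door to cupboard front, is 33 to 39 mm wide (x) and open upward: shut fingers fit in, press the tab and pull on the door's inner face.
- catch (a joint): How far the catch is pressed down, m: 0 at rest, 0.014 at its end stop; it springs back. Takes about 1.5 N to start, 5 N at the stop. The door is free from 0.009 on; keep the catch down until the door has passed 0.35 rad.
- rack_floor (a point): Point on the floor of the wooden rack on the door's inner face, below the middle of the tin: 89 mm below the door's top. Axes as door_hinge. The floor spans 82 mm along the door; a front board 49 mm from the door rises 52 mm above it; end stops 10 mm high stand 3 mm beyond the tin's ends. No finger fits beside the tin's broad faces; its ends are free above the stops.
- tin_center (a point): Centre of a plain aluminium tin with lid, 38 thin (x), 60 long (y), 76 high (z), 150 g; 38 mm above its underside. It stands upright in the rack, x square to the door, y along it, its centre 22 mm from the door's inner face and 95 mm from the hinge axis, its top 13 mm below the door's top.
- tin: The same tin; origin at the centre of its underside. Bare worktop to stand it on lies round x = 0.40, y = 0.15 m, between the dark green tin box (105 mm high) and the wooden coffee mill (240 mm high, which stands between cupboard and holder: carry the tin over or round it).
- holder: Fixed wooden holder; origin under its centre. Base 66 (x) x 90 (y) x 8 mm. Two cheeks, inner faces at y = -35 and 35 mm, rise 82 mm above the worktop (the tin's top when in); low lips, inner faces at x = -23 and 23 mm, rise 16 mm. The tin stands on the base, long side along y, either way round. No finger fits between cheek and tin; the +x and -x sides are open.
- pepper_mill: Bystander: wooden pepper mill, 58 mm across, 170 high, loose; origin under its centre.
- egg_cup_wood: Bystander: wooden egg cup, 47 mm across, 57 high, loose; origin under its centre.
Things that resemble listed ones, but are neither listed nor needed, are in the scene too. What is shaped like the holder but orange is not meant.

How it is judged:
On the way, in this order (a step that is already met when the one before it is completed fails the run):
1. the catch is held down while the door is pulled past it (value of joint catch above 0.006 m and value of joint door above 0.26 rad).
2. the door is wide open (over 1.2 rad) with the tin still standing in its rack (value of joint door above 1.2 rad and height (world z) of tin_center above 0.085 m and angle between tin_center's own z axis and vertical below 0.3 rad), for 0.1 s.
3. the tin stands upright and released on the bare worktop (height (world z) of tin_center below 0.041 m and angle between tin_center's own z axis and vertical below 0.1 rad and contact force between tin and the fingers below 0.05 N), for 0.1 s.
At the end, for the whole second after the job is handed in: The tin stands upright (within 0.08 rad) and at rest on the holder's base board (within 4 mm of height) between the two cheeks and lips, its long side along the holder's y within 0.2 rad, its centre within 8 mm (x) and 9 mm (y) of the holder's. The door may be left open (x of tin_center in the frame of holder between -0.008 and 0.008 m and y of tin_center in the frame of holder between -0.009 and 0.009 m and z of tin_center in the frame of holder between 0.042 and 0.05 m and angle between tin_center's own z axis and vertical below 0.08 rad and angle between the y axis of tin_center and the y axis of holder, either way round below 0.2 rad and linear speed of tin below 0.02 m/s); the robot touches nothing.
It fails at once if the tin is tipped over (more than 0.7 rad) (angle between tin_center's own z axis and vertical above 0.7 rad).
It fails at once if the tin is dropped (falls faster than 0.5 m/s with no finger on it) (contact force between tin and the fingers below 0.02 N and linear speed of tin above 0.5 m/s).
It fails at once if the pepper mill is moved more than 30 mm or tipped (distance of pepper_mill from where it was at the start of the episode above 0.03 m or angle between pepper_mill's own z axis and vertical above 0.5 rad).
It fails at once if the egg cup is moved more than 30 mm or tipped (distance of egg_cup_wood from where it was at the start of the episode above 0.03 m or angle between egg_cup_wood's own z axis and vertical above 0.5 rad).
It also fails if it takes over 72 s, if anything falls off the work surface, if the arm or the gripper's body presses on something with over 40 N, if the wrist force passes 120 N, or if a joint passes its speed limit or range.

## Working session

There is one attempt and no reset: what is moved stays moved. The work goes in short steps, Python scripts to look and compute and a tool call to move; the robot and the scene stay as the last step left them, time stands still between calls to the robot, and variables do not carry over. Pictures are saved under pics/ and viewed, about 8 in all and at most 12, crops included, and the job is handed in when it is done.

Besides the shell and the picture viewer there is one more tool, called after ">>>" as name(argument=value, ...) on one line, values as JSON. arm_command: Moves the arm, as the interface text tells. Its arguments: {"type":"object","properties":{"moves":{"type":"array","items":{"type":"array"}}},"required":["moves"]}

```bash
mkdir -p pics; cat > h.py <<'E'
import numpy as np, cv2
from rig import bot, optics
from scipy.spatial.transform import Rotation as R
def cap(n,save=None):
    s=bot.read_state(); p,d=optics.capture(n); c=optics.get_calibration(n)
    K=np.array(c["intrinsics"])
    if "cam_to_world" in c: T=np.array(c["cam_to_world"])
    else:
        W=np.eye(4); W[:3,:3]=R.from_euler('xyz',s["ee_rot"]).as_matrix(); W[:3,3]=s["ee_pos"]; T=W@np.array(c["tool_from_camera"])
    if save: cv2.imwrite("pics/"+save,p)
    v,u=np.mgrid[:384,:512]
    P=np.stack([(u-K[0,2])/K[0,0]*d,(v-K[1,2])/K[1,1]*d,d],-1)@T[:3,:3].T+T[:3,3]
    P[d==0]=np.nan
    np.savez("pics/"+n+".npz",P=P,p=p,d=d,T=T,K=K)
    return p,d,P,T,K
E
python3 - <<'E'
from h import *
print(bot.read_state())
a=cap("scene","s0.png");b=cap("top","t0.png")
print(a[3],b[3],b[4])
E
```

```text
{'time': 0.0, 'joint_pos': array([-1.23897302e+00,  2.13372876e-01, -3.50525577e-02,  1.32349143e+00,
       -1.14781581e-05,  1.57080808e+00]), 'joint_velocities': array([-1.20956202e-06,  7.46715194e-04, -2.46811639e-04,  1.27158340e-03,
        1.19673442e-03, -1.06983490e-04]), 'joint_efforts': array([ 3.56544033e-04, -6.86155915e+01,  4.87122166e+01,  1.74119230e-02,
        6.17271525e-06,  2.91978495e-06]), 'ee_pos': array([ 0.16275702, -0.47236975,  0.19291042]), 'ee_rot': array([-3.14047212e+00,  1.14913170e-05,  3.31811571e-01]), 'contact_force': array([-0.63874883, -0.41146326,  0.08586928]), 'wrist_torque': array([-0.00367157, -0.00574018, -0.0183754 ]), 'finger_gap': 1.000180239228179}
[[ 0.99414208 -0.04421717  0.09862236  0.37876136]
 [-0.10741309 -0.5054962   0.85611682 -1.1592595 ]
 [ 0.01199817 -0.86169509 -0.50728455  0.79404077]
 [ 0.          0.          0.          1.        ]] [[-0.43286943 -0.82628023  0.36039568  0.0371633 ]
 [-0.90142375  0.40017089 -0.16522253  0.19990666]
 [-0.00769975 -0.39638901 -0.91805036  1.37051392]
 [ 0.          0.          0.          1.        ]] [[367.44600304   0.         257.81722346]
 [  0.         367.44600304 192.79455938]
 [  0.           0.           1.        ]]
```

```bash
python3 - <<'E'
import cv2,numpy as np
a=cv2.imread('pics/s0.png');b=cv2.imread('pics/t0.png')
cv2.imwrite('pics/s0b.png',cv2.resize(a,(800,600)));cv2.imwrite('pics/t0b.png',cv2.resize(b,(800,600)))
E
```

```text
(no output)
```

View pics/s0b.png

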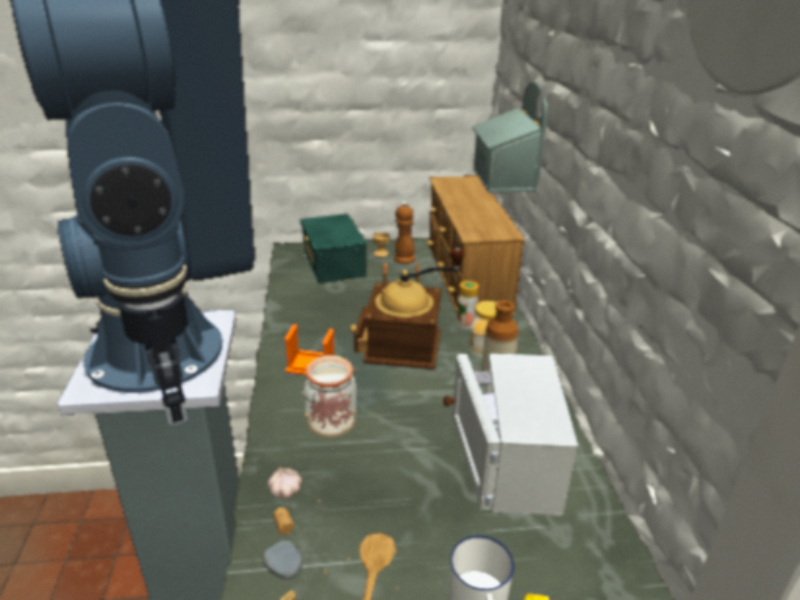

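View pics/t0b.png

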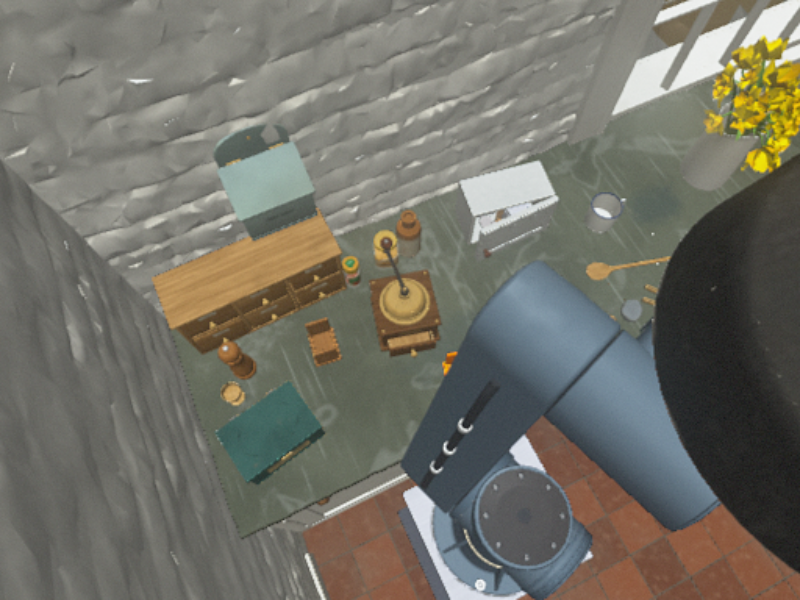

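The scene view shows the white cupboard at about (530,430), the orange decoy holder at (310,350) and the coffee mill at (400,325). The top view shows the wooden holder at (323,342), the pepper mill at (235,358), the egg cup at (232,392) and the tin box at (270,430). The door stands ajar at (510,215).

Lookalikes: the holder is the brown one at top (323,342), not the orange one at (450,362). The cupboard is the white one, not the brown drawer chest at (250,275). Next I'll measure these from depth.

```bash
python3 - <<'E'
import cv2,numpy as np
z=np.load('pics/top.npz');P=z['P'];p=z['p']
s=np.load('pics/scene.npz');Q=s['P']
k=512/800
def box(P,u0,u1,v0,v1): return P[int(v0*k):int(v1*k),int(u0*k):int(u1*k)].reshape(-1,3)
def show(n,A,lo,hi):
    A=A[(A[:,2]>lo)&(A[:,2]<hi)]
    r=cv2.minAreaRect((A[:,:2]*1000).astype(np.float32)); print(n,len(A),'ctr',np.round(r[0],1),'size',np.round(r[1],1),'ang',round(r[2],1),'z',np.round(np.median(A[:,2]),4)); return A
show('roof top',box(P,455,560,155,270),.144,.156)
show('roof scene',box(Q,455,580,350,420),.144,.156)
show('holder top cheeks',box(P,295,350,310,375),.072,.09)
show('holder all',box(P,295,350,310,375),.004,.09)
show('holder base',box(P,295,350,310,375),.005,.011)
show('greenbox',box(P,210,330,380,485),.095,.115)
show('cmill',box(P,360,450,260,365),.03,.26)
show('pm',box(P,205,260,330,385),.03,.2)
show('egg',box(P,210,250,375,410),.02,.07)
show('orange',box(P,438,462,345,380),.01,.1)
# crops
t=p[140*512//800:290*512//800, 440*512//800:580*512//800]
h=p[int(290*k):int(395*k),int(280*k):int(380*k)]
c=cv2.hconcat([cv2.resize(t,(400,430),interpolation=3),cv2.resize(h,(400,430),interpolation=3)])
cv2.imwrite('pics/c1.png',c)
E
```

```text
roof top 1553 ctr [ 661.3 -387.1] size [221.6 169.3] ang 81.8 z 0.1499
roof scene 2064 ctr [ 667.6 -365.4] size [168.  165.1] ang 84.9 z 0.1499
holder top cheeks 80 ctr [550.1 187.1] size [54.2 88.7] ang 83.5 z 0.081
holder all 629 ctr [566.2 187.6] size [140.8 175.6] ang 66.6 z 0.0117
holder base 219 ctr [566.2 187.6] size [140.8 175.6] ang 66.6 z 0.0067
greenbox 2280 ctr [391.2 371.9] size [139.9 196.4] ang 12.1 z 0.1052
cmill 1813 ctr [536.3 -28.9] size [158.7 314. ] ang 81.8 z 0.1164
pm 502 ctr [601.8 402.5] size [ 98.4 131.9] ang 88.9 z 0.0797
egg 137 ctr [535.5 421.8] size [45.3 70.8] ang 65.3 z 0.0417
orange 49 ctr [371.2 -68. ] size [16.5 35. ] ang 28.6 z 0.0573
```

View pics/c1.png

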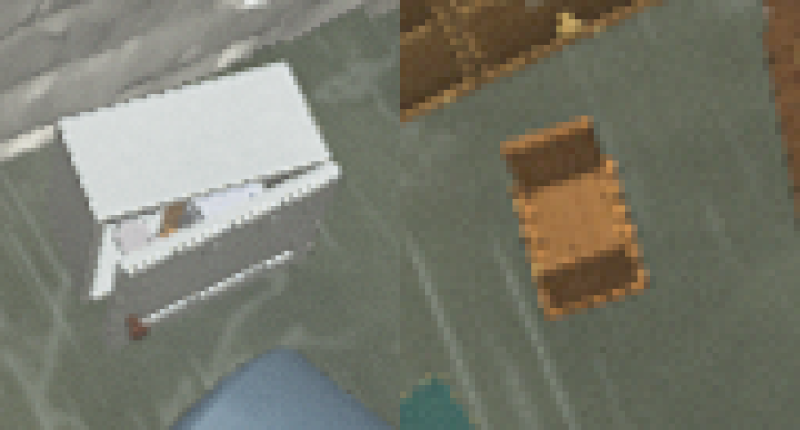

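The crop shows the roof, the gap with the pale tab at its left end, and the door's top edge. The wooden holder has two cheeks, at crop (550,150) and (590,285). Next I'll fit roof, door and cheeks.

```bash
python3 - <<'E'
import cv2,numpy as np
k=512/800
for f,(u0,u1,v0,v1) in {'top':(440,580,140,290),'scene':(440,600,340,520)}.items():
    P=np.load(f'pics/{f}.npz')['P'][int(v0*k):int(v1*k),int(u0*k):int(u1*k)]
    m=(abs(P[...,2]-.15)<.004).astype(np.uint8)
    n,l,st,_=cv2.connectedComponentsWithStats(m,connectivity=4)
    for i in range(1,n):
        if st[i,4]<25: continue
        A=(P[l==i][:,:2]*1000).astype(np.float32); r=cv2.minAreaRect(A)
        print(f,st[i,4],np.round(cv2.boxPoints(r),0).tolist(),np.round(r[1],1),round(r[2],1),'z',P[l==i][:,2].mean())
    q=(abs(P[...,2]-.124)<.006)&(P[...,1]<9)
    if f=='top':
        m=((P[...,2]>.119)&(P[...,2]<.13)).astype(np.uint8)
        n,l,st,_=cv2.connectedComponentsWithStats(m,connectivity=4)
        for i in range(1,n):
            if st[i,4]>5: print('tab?',st[i,4],np.nanmean(P[l==i],0).round(4),np.ptp(P[l==i],0).round(3))
P=np.load('pics/top.npz')['P'][int(290*k):int(395*k),int(280*k):int(380*k)]
m=((P[...,2]>.074)&(P[...,2]<.09)).astype(np.uint8)
n,l,st,_=cv2.connectedComponentsWithStats(m)
for i in range(1,n):
    if st[i,4]<8: continue
    A=P[l==i]; r=cv2.minAreaRect((A[:,:2]*1000).astype(np.float32)); print('cheek',st[i,4],A.mean(0).round(4),np.round(cv2.boxPoints(r)).tolist())
E
```

```text
top 1349 [[562.0, -485.0], [729.0, -509.0], [761.0, -290.0], [593.0, -265.0]] [221.6 169.3] 81.8 z 0.14998041966500217
tab? 9 [ 0.8419 -0.4455  0.1242] [0.004 0.021 0.01 ]
tab? 12 [ 0.8409 -0.4117  0.1252] [0.007 0.034 0.006]
tab? 16 [ 0.8392 -0.3594  0.1239] [0.006 0.046 0.009]
tab? 7 [ 0.8357 -0.3223  0.1248] [0.005 0.017 0.01 ]
tab? 12 [ 0.8375 -0.2965  0.1249] [0.008 0.025 0.01 ]
tab? 47 [ 0.6363 -0.305   0.1251] [0.032 0.033 0.011]
tab? 10 [ 0.5949 -0.2803  0.1249] [0.009 0.023 0.009]
scene 424 [[591.0, -275.0], [595.0, -495.0], [614.0, -495.0], [609.0, -275.0]] [ 18.4 220.1] 1.3 z 0.14963422609474358
scene 2559 [[613.0, -496.0], [722.0, -513.0], [759.0, -293.0], [650.0, -275.0]] [223.5 110.6] 80.7 z 0.1499686053110321
cheek 40 [0.6721 0.2003 0.0818] [[668.0, 162.0], [674.0, 162.0], [677.0, 241.0], [670.0, 241.0]]
cheek 36 [0.5881 0.1812 0.0806] [[581.0, 156.0], [590.0, 155.0], [598.0, 207.0], [589.0, 208.0]]
cheek 39 [0.5105 0.1912 0.0811] [[503.0, 165.0], [511.0, 164.0], [519.0, 218.0], [511.0, 219.0]]
```

>>> arm_command(moves=[[[3.3,1.15,0.1],[0,0,-1.27],1],[[3.3,1.15,0.1],[0,0,-1.27],1],[[3.3,1.15,0.1],[0,0,-1.27],1],[[3.3,1.15,0.1],[0,0,-1.27],1],[[3.3,1.15,0.1],[0,0,-1.27],1],[[3.3,1.15,0],[0,0,-1.27],1],[[3.3,1.15,0],[0,0,-1.27],1],[[3.3,1.15,0],[0,0,-1.27],1],[[3.3,1.15,0],[0,0,-1.27],1],[[3.3,1.15,0],[0,0,-1.27],1],[[3.3,1.15,0],[0,0,-1.27],1],[[3.3,1.15,0],[0,0,-1.27],1],[[3.3,1.15,0],[0,0,-1.27],1],[[3.3,1.15,0],[0,0,-1.27],1],[[0,0,0],[0,0,0],1],[[0,0,0],[0,0,0],1]])

```text
time: 1.7
ee_pos: [0.6251, -0.3113, 0.1972]
ee_rot: [-3.141, 0.001, 0.023]
contact_force: [-0.7, -0.9, 0.4]
finger_gap: 0.003
```

```bash
python3 - <<'E'
from h import *
p,d,P,T,K=cap("wrist","w1.png")
s=bot.read_state();print(s['ee_pos'])
tip=np.linalg.inv(T)@np.r_[s['ee_pos'],1];print('tip px',(K@tip[:3]/tip[2])[:2])
cv2.imwrite('pics/w1b.png',cv2.resize(p,(800,600)))
m=((abs(P[...,2]-.15)<.003)).astype(np.uint8)
n,l,st,_=cv2.connectedComponentsWithStats(m,connectivity=4)
for i in range(1,n):
    if st[i,4]>100:
        A=(P[l==i][:,:2]*1000).astype(np.float32);r=cv2.minAreaRect(A);print(st[i],np.round(cv2.boxPoints(r),1).tolist())
m=((abs(P[...,2]-.124)<.004)).astype(np.uint8)
n,l,st,_=cv2.connectedComponentsWithStats(m,connectivity=4)
for i in range(1,n):
    if st[i,4]>60:
        A=(P[l==i][:,:2]*1000).astype(np.float32);r=cv2.minAreaRect(A);print('tab',st[i],np.round(cv2.boxPoints(r),1).tolist(),P[l==i].mean(0))
E
```

```text
[ 0.62449392 -0.31176826  0.19783689]
tip px [259.60067434 222.55564664]
[  218    13   294   201 42455] [[615.5, -494.6000061035156], [724.5, -511.8999938964844], [758.9000244140625, -294.5], [649.9000244140625, -277.20001220703125]]
[ 20  52  19  50 162] [[695.5, -147.6999969482422], [728.5999755859375, -152.3000030517578], [730.2000122070312, -141.10000610351562], [697.0999755859375, -136.5]]
[  0  59  19  32 474] [[702.7999877929688, -131.8000030517578], [721.4000244140625, -139.5], [726.9000244140625, -126.19999694824219], [708.2999877929688, -118.5]]
[ 215  214  263   20 5068] [[592.5, -274.79998779296875], [597.4000244140625, -494.29998779296875], [615.0999755859375, -493.8999938964844], [610.2000122070312, -274.3999938964844]]
tab [ 21  46  49  62 975] [[692.0, -154.1999969482422], [738.2000122070312, -154.3000030517578], [738.2999877929688, -119.30000305175781], [692.0999755859375, -119.19999694824219]] [ 0.71522983 -0.14212714  0.12333164]
tab [239 172  36  29 921] [[614.0999755859375, -293.29998779296875], [614.9000244140625, -325.0], [641.5, -324.29998779296875], [640.7999877929688, -292.70001220703125]] [ 0.62704648 -0.30843338  0.12467264]
tab [219 203 108   4 317] [[608.5, -274.8999938964844], [611.2000122070312, -372.3999938964844], [612.9000244140625, -372.29998779296875], [610.2000122070312, -274.79998779296875]] [ 0.61066141 -0.32421002  0.12406309]
tab [392 203  38   4 106] [[612.4000244140625, -432.6000061035156], [613.2999877929688, -466.6000061035156], [614.5, -466.6000061035156], [613.5999755859375, -432.6000061035156]] [ 0.61351157 -0.44924663  0.12460281]
tab [  0 237  30  73 584] [[488.29998779296875, -80.5], [569.2000122070312, -84.30000305175781], [570.2000122070312, -62.900001525878906], [489.29998779296875, -59.099998474121094]] [ 0.53765756 -0.07541563  0.12404547]
```

View pics/w1b.png

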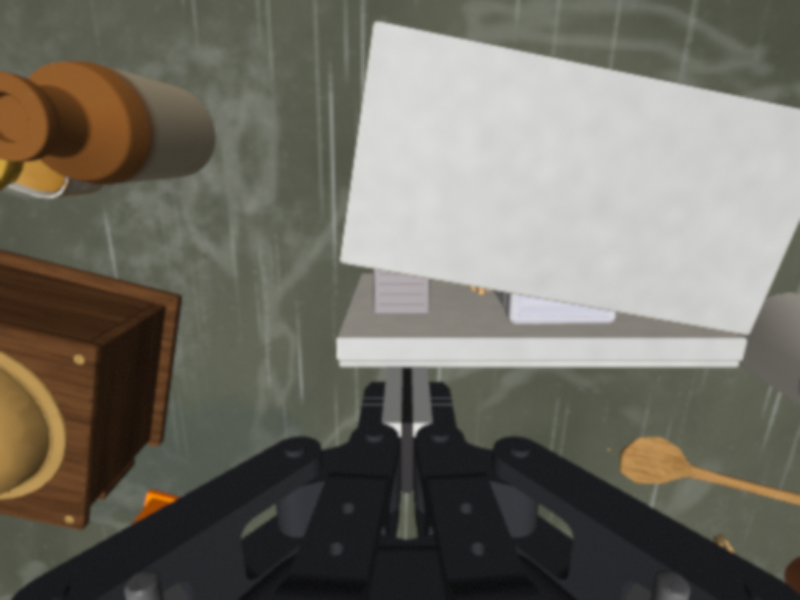

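The wrist view shows the tab at (402,292), beside the roof's front edge and behind the door top. The fingers come down just above it, at (406,370). The hinge measures about (615,-494) mm and the tab centre about (628,-309) mm, both in line with the given sizes. Descending and pressing.

>>> arm_command(moves=[[[0.35,0.3,-1],[0,0,0],1],[[0,0,-1.5],[0,0,0],1],[[0,0,-1.5],[0,0,0],1],[[0,0,-1.5],[0,0,0],1],[[0,0,-1],[0,0,0],1],[[0,0,-0.5],[0,0,0],1],[[0,0,0],[0,0,0],1],[[0,0,0],[0,0,0],1]])

```text
time: 2.55
ee_pos: [0.6285, -0.3089, 0.1291]
ee_rot: [3.141, -0.001, 0.021]
contact_force: [1.3, -0.1, -0.1]
finger_gap: -0.003
```

>>> arm_command(moves=[[[0,0,-0.5],[0,0,0],1],[[0,0,-0.4],[0,0,0],1],[[0,0,-0.4],[0,0,0],1],[[0,0,-0.4],[0,0,0],1],[[0,0,0],[0,0,0],1],[[0,0,0],[0,0,0],1]])

```text
time: 3.15
ee_pos: [0.6283, -0.3087, 0.1114]
ee_rot: [-3.142, 0.0, 0.021]
contact_force: [0.4, -0.2, 0.5]
finger_gap: 0.001
```

```bash
python3 - <<'E'
from h import *
s=bot.read_state();print(s['contact_force'],s['wrist_torque'],s['ee_pos'])
p,d,P,T,K=cap("wrist","w2.png")
cv2.imwrite('pics/w2b.png',cv2.resize(p[130:330,150:400],(750,600)))
m=((abs(P[...,2]-.15)<.003)).astype(np.uint8)
n,l,st,_=cv2.connectedComponentsWithStats(m,connectivity=4)
for i in range(1,n):
    if st[i,4]>300:
        A=(P[l==i][:,:2]*1000).astype(np.float32);r=cv2.minAreaRect(A);print(st[i],np.round(cv2.boxPoints(r),1).tolist())
E
```

```text
[ 0.37218484 -0.23444506  0.53675478] [-0.01461918 -0.01054709 -0.02310154] [ 0.62830217 -0.30868637  0.11136232]
[  200     0   312   263 69524] [[623.2000122070312, -446.6000061035156], [732.0, -463.70001220703125], [758.7999877929688, -294.20001220703125], [650.0, -277.1000061035156]]
[ 296  275  216   29 4532] [[592.7999877929688, -330.6000061035156], [595.7999877929688, -455.3999938964844], [614.5, -455.0], [611.5, -330.20001220703125]]
```

View pics/w2b.png

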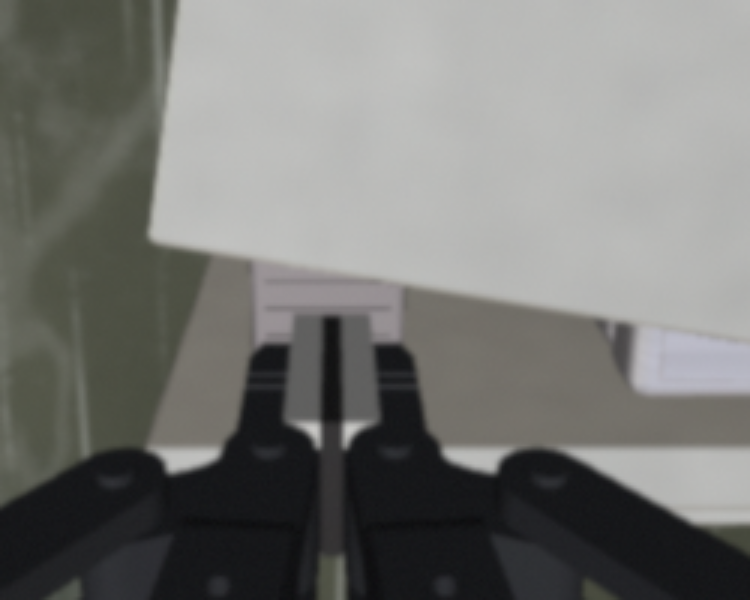

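The fingers sit over the tab (330,310 in the crop) with the door clear of them, but the force reads about zero. I'll go lower in small steps.

>>> arm_command(moves=[[[0,0,-0.2],[0,0,0],1],[[0,0,-0.2],[0,0,0],1],[[0,0,0],[0,0,0],1]])

```text
time: 3.5
ee_pos: [0.6282, -0.3086, 0.107]
ee_rot: [-3.141, 0.0, 0.021]
contact_force: [-0.4, 0.4, -0.3]
finger_gap: -0.003
```

```bash
python3 - <<'E'
from h import *
for i in range(3):
    s=bot.read_state();print(s['contact_force'],s['ee_pos'])
E
```

```text
[-0.36419403  0.42379738 -0.2655934 ] [ 0.62821195 -0.30863295  0.10702178]
[-0.36419403  0.42379738 -0.2655934 ] [ 0.62821195 -0.30863295  0.10702178]
[-0.36419403  0.42379738 -0.2655934 ] [ 0.62821195 -0.30863295  0.10702178]
```

```bash
python3 - <<'E'
from h import *
p,d,P,T,K=cap("wrist","w3.png")
s=bot.read_state()
tip=np.linalg.inv(T)@np.r_[s['ee_pos'],1];print('tip px',(K@tip[:3]/tip[2])[:2],tip)
for v in range(208,272,4): print(v,[tuple(np.round(P[v,u]*1000).tolist()) for u in (236,243,255,260,266,270,282)])
q,e,Q,_,_=cap("scene","s1.png")
cv2.imwrite('pics/s1b.png',cv2.resize(q[190:340,250:400],(600,600),interpolation=3))
E
```

```text
tip px [258.92848997 221.33866817] [-7.83922356e-04  1.88839223e-02  1.95926321e-01  1.00000000e+00]
208 [(653.0, -297.0, 149.0), (654.0, -300.0, 151.0), (654.0, -306.0, 151.0), (654.0, -309.0, 152.0), (654.0, -312.0, 150.0), (654.0, -314.0, 151.0), (654.0, -320.0, 150.0)]
212 [(652.0, -297.0, 150.0), (652.0, -300.0, 151.0), (652.0, -306.0, 152.0), (652.0, -309.0, 150.0), (652.0, -312.0, 150.0), (652.0, -314.0, 150.0), (652.0, -320.0, 150.0)]
216 [(649.0, -297.0, 150.0), (650.0, -300.0, 151.0), (649.0, -306.0, 150.0), (650.0, -309.0, 151.0), (650.0, -312.0, 151.0), (650.0, -314.0, 151.0), (650.0, -320.0, 150.0)]
220 [(636.0, -295.0, 125.0), (647.0, -300.0, 150.0), (647.0, -306.0, 150.0), (648.0, -309.0, 151.0), (648.0, -312.0, 151.0), (648.0, -314.0, 151.0), (648.0, -320.0, 151.0)]
224 [(634.0, -295.0, 125.0), (634.0, -299.0, 124.0), (634.0, -306.0, 124.0), (634.0, -309.0, 125.0), (645.0, -312.0, 150.0), (645.0, -314.0, 150.0), (646.0, -320.0, 151.0)]
228 [(631.0, -295.0, 124.0), (632.0, -299.0, 126.0), (632.0, -306.0, 125.0), (632.0, -309.0, 126.0), (631.0, -313.0, 125.0), (632.0, -
[... 1068 characters left out ...]
 161.0)]
256 [(635.0, -298.0, 165.0), (635.0, -301.0, 165.0), (639.0, -307.0, 172.0), (639.0, -309.0, 171.0), (639.0, -312.0, 171.0), (639.0, -314.0, 172.0), (636.0, -320.0, 165.0)]
260 [(635.0, -298.0, 169.0), (635.0, -301.0, 169.0), (639.0, -307.0, 175.0), (639.0, -309.0, 174.0), (639.0, -312.0, 175.0), (639.0, -313.0, 175.0), (636.0, -319.0, 169.0)]
264 [(635.0, -298.0, 172.0), (634.0, -302.0, 170.0), (639.0, -307.0, 179.0), (639.0, -309.0, 178.0), (639.0, -312.0, 179.0), (640.0, -313.0, 179.0), (636.0, -319.0, 173.0)]
268 [(635.0, -299.0, 175.0), (634.0, -302.0, 174.0), (639.0, -307.0, 182.0), (640.0, -309.0, 182.0), (640.0, -312.0, 182.0), (640.0, -313.0, 182.0), (636.0, -319.0, 175.0)]
```

View pics/s1b.png

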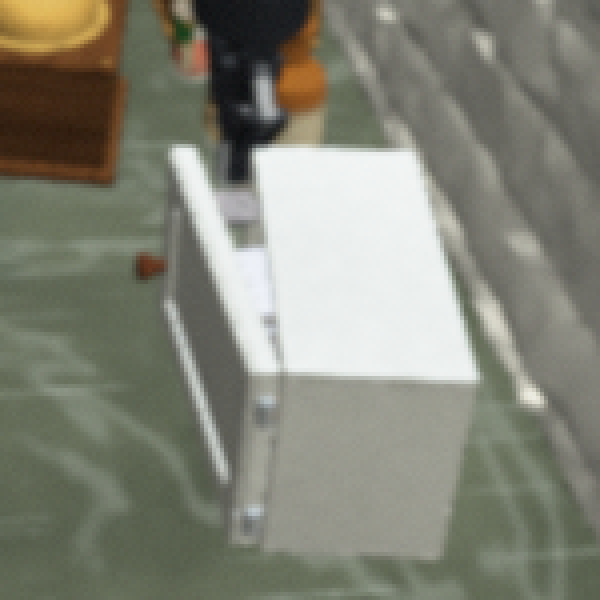

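The wrist depth shows the visible fingertips end at z≈0.149 while the reported TCP is 0.107. So the real tips sit about 42 mm behind the reported TCP. The scene crop agrees: the tip is only just entering the gap, at (235,175). I'll continue down under force watch.

>>> arm_command(moves=[[[0,0,-0.6],[0,0,0],1],[[0,0,-0.6],[0,0,0],1],[[0,0,-0.6],[0,0,0],1],[[0,0,-0.2],[0,0,0],1],[[0,0,0],[0,0,0],1]])

```text
time: 4.1
ee_pos: [0.6281, -0.3086, 0.0869]
ee_rot: [-3.141, 0.001, 0.021]
contact_force: [-0.2, -0.1, -0.0]
finger_gap: 0.002
```

>>> arm_command(moves=[[[0,0,-0.4],[0,0,0],1],[[0,0,-0.4],[0,0,0],1],[[0,0,0],[0,0,0],1]])

```text
time: 4.4
ee_pos: [0.6283, -0.3088, 0.079]
ee_rot: [3.142, 0.0, 0.021]
contact_force: [0.1, 0.4, 3.4]
finger_gap: -0.003
```

Contact: 3.4 N corresponds to about 7.6 mm of press, so the true tip offset is about 38 mm. I'll press another 4.5 mm.

>>> arm_command(moves=[[[0,0,-0.25],[0,0,0],1],[[0,0,-0.2],[0,0,0],1],[[0,0,0],[0,0,0],1]])

```text
time: 4.7
ee_pos: [0.6284, -0.3088, 0.0748]
ee_rot: [3.141, -0.0, 0.022]
contact_force: [-0.5, 0.5, 4.2]
finger_gap: -0.001
```

```bash
python3 - <<'E'
import numpy as np
H=np.array([615.3,-494.2]);f0=-9.0
def pos(th,x,y):
    f=np.deg2rad(f0)+th; return H+x*np.array([np.cos(f),np.sin(f)])+y*np.array([-np.sin(f),np.cos(f)])
p=np.array([628.3,-308.8])
for i in range(1,23):
    th=.18+i*.055; x=max(10,16.7-2.5*i)
    n=pos(th,x,185); print(i,round(th,3),n.round(1),((n-p)/10).round(2)); p=n
E
```

```text
1 0.235 [ 615.1 -308.7] [-1.32  0.01]
2 0.29 [ 602.4 -309.3] [-1.27 -0.06]
3 0.345 [ 590.6 -310.6] [-1.18 -0.13]
4 0.4 [ 580.5 -312.2] [-1.01 -0.16]
5 0.455 [ 570.6 -314.4] [-1.   -0.22]
6 0.51 [ 560.7 -317.1] [-0.98 -0.27]
7 0.565 [ 551.1 -320.4] [-0.97 -0.33]
8 0.62 [ 541.6 -324.2] [-0.95 -0.38]
9 0.675 [ 532.4 -328.5] [-0.92 -0.43]
10 0.73 [ 523.4 -333.3] [-0.9  -0.48]
11 0.785 [ 514.7 -338.6] [-0.87 -0.53]
12 0.84 [ 506.3 -344.4] [-0.84 -0.58]
13 0.895 [ 498.2 -350.6] [-0.81 -0.62]
14 0.95 [ 490.5 -357.2] [-0.77 -0.67]
15 1.005 [ 483.2 -364.3] [-0.73 -0.71]
16 1.06 [ 476.2 -371.8] [-0.69 -0.75]
17 1.115 [ 469.7 -379.6] [-0.65 -0.78]
18 1.17 [ 463.6 -387.8] [-0.61 -0.82]
19 1.225 [ 458.  -396.3] [-0.56 -0.85]
20 1.28 [ 452.9 -405.1] [-0.51 -0.88]
21 1.335 [ 448.2 -414.1] [-0.47 -0.91]
22 1.39 [ 444.1 -423.4] [-0.41 -0.93]
```

>>> arm_command(moves=[[[-0.66,0,0],[0,0,1.5],1],[[-0.66,0,0],[0,0,1.6],1],[[-0.64,-0.03,0],[0,0,1.6],1],[[-0.63,-0.03,0],[0,0,1.6],1],[[-1.18,-0.13,0],[0,0,3.15],1],[[-1.01,-0.16,0],[0,0,3.15],1],[[-1.0,-0.22,0],[0,0,3.15],1],[[-0.98,-0.27,0],[0,0,3.15],1],[[0,0,0],[0,0,0],1]])

```text
time: 5.6
ee_pos: [0.5599, -0.3173, 0.0752]
ee_rot: [-3.141, 0.0, 0.352]
contact_force: [-0.4, 1.6, 3.8]
finger_gap: -0.007
```

>>> arm_command(moves=[[[-0.97,-0.33,0],[0,0,3.15],1],[[-0.95,-0.38,0],[0,0,3.15],1],[[-0.92,-0.43,0],[0,0,3.15],1],[[-0.9,-0.48,0],[0,0,3.15],1],[[-0.87,-0.53,0],[0,0,3.15],1],[[-0.84,-0.58,0],[0,0,3.15],1],[[-0.81,-0.62,0],[0,0,3.15],1],[[-0.77,-0.67,0],[0,0,3.15],1],[[-0.73,-0.71,0],[0,0,3.15],1],[[-0.69,-0.75,0],[0,0,3.15],1],[[-0.65,-0.78,0],[0,0,3.15],1],[[-0.61,-0.82,0],[0,0,3.15],1],[[-0.56,-0.85,0],[0,0,3.15],1],[[-0.51,-0.88,0],[0,0,3.15],1],[[-0.47,-0.91,0],[0,0,3.15],1],[[-0.41,-0.93,0],[0,0,3.15],1],[[0,0,0],[0,0,0],1]])

```text
time: 7.3
ee_pos: [0.444, -0.4245, 0.0749]
ee_rot: [-3.142, 0.0, 1.229]
contact_force: [-2.0, 0.4, 4.4]
finger_gap: 0.005
```

```bash
python3 - <<'E'
from h import *
s=bot.read_state();print(s['ee_pos'],s['ee_rot'],s['joint_pos'])
p,d,P,T,K=cap("wrist","w4.png");cv2.imwrite('pics/w4b.png',cv2.resize(p,(600,450)))
m=((abs(P[...,2]-.15)<.003)).astype(np.uint8)
n,l,st,_=cv2.connectedComponentsWithStats(m,connectivity=4)
for i in range(1,n):
    if st[i,4]>300:
        A=(P[l==i][:,:2]*1000).astype(np.float32);r=cv2.minAreaRect(A);print(st[i],np.round(cv2.boxPoints(r),1).tolist())
m=((abs(P[...,2]-.137)<.003)).astype(np.uint8)
n,l,st,_=cv2.connectedComponentsWithStats(m,connectivity=4)
for i in range(1,n):
    if st[i,4]>300:
        A=(P[l==i][:,:2]*1000).astype(np.float32);r=cv2.minAreaRect(A);print('tin',st[i],np.round(cv2.boxPoints(r),1).tolist())
E
```

```text
[ 0.44403048 -0.42452936  0.07486231] [-3.14154838e+00  4.17748019e-04  1.22941438e+00] [-7.62719896e-01  4.91650401e-01  6.08747375e-02  1.13989021e+00
 -3.99320125e-04  1.14945836e+00]
[236 264  42  51 600] [[430.6000061035156, -432.29998779296875], [446.1000061035156, -438.1000061035156], [454.29998779296875, -416.1000061035156], [438.8999938964844, -410.29998779296875]]
[ 402  309  110   39 2857] [[493.29998779296875, -478.0], [541.2000122070312, -490.8999938964844], [546.2999877929688, -471.79998779296875], [498.5, -458.8999938964844]]
tin [  372   214   140    92 10352] [[489.29998779296875, -459.0], [554.4000244140625, -477.6000061035156], [566.0999755859375, -437.0], [500.8999938964844, -418.29998779296875]]
```

View pics/w4b.png

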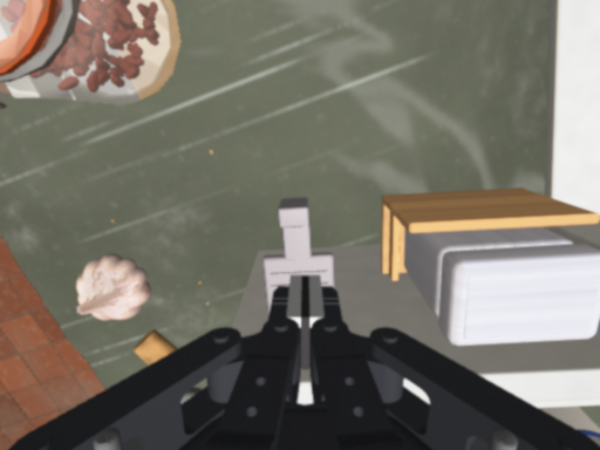

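The wrist view shows the door wide open (about 1.46 rad). The tin still stands in its rack at (510,300) and the fingers are on the tab at (305,290). I'll lift off, open the hand and go above the tin.

>>> arm_command(moves=[[[0,0.1,2],[0,0,0],1],[[0,0,3],[0,0,0],1],[[0,0,3],[0,0,0],1],[[0,0,3],[0,0,0],0],[[2,-0.6,1],[0,0,0.9],-1],[[2,-0.6,0],[0,0,1],-1],[[2,-0.6,0],[0,0,1],-1],[[2.3,-0.6,0],[0,0,1],-1],[[0,0,0],[0,0,0],-1],[[0,0,0],[0,0,0],-1],[[0,0,0],[0,0,0],-1]])

```text
time: 8.45
ee_pos: [0.5269, -0.4462, 0.1949]
ee_rot: [-3.141, -0.0, 1.298]
contact_force: [-0.1, -0.5, 0.8]
finger_gap: 0.999
```

```bash
cat > tin.py <<'E'
from h import *
import sys
s=bot.read_state();print(s['ee_pos'],s['ee_rot'],s['finger_gap'])
p,d,P,T,K=cap("wrist",sys.argv[1])
z=float(sys.argv[2]);tol=float(sys.argv[3]) if len(sys.argv)>3 else .0025
m=((abs(P[...,2]-z)<tol)).astype(np.uint8)
m=cv2.morphologyEx(m,cv2.MORPH_OPEN,np.ones((3,3),np.uint8))
n,l,st,_=cv2.connectedComponentsWithStats(m,connectivity=4)
for i in range(1,n):
    if st[i,4]>500:
        A=(P[l==i][:,:2]*1000).astype(np.float32);r=cv2.minAreaRect(A);print(st[i],np.round(cv2.boxPoints(r),1).tolist(),np.round(r[0],1),np.round(r[1],1),r[2])
E
python3 tin.py w5.png .137; python3 -c "
import cv2;cv2.imwrite('pics/w5b.png',cv2.resize(cv2.imread('pics/w5.png'),(600,450)))"
```

```text
[ 0.52692831 -0.44621644  0.1949306 ] [-3.14137110e+00 -8.86180011e-05  1.29789467e+00] 0.9993296731779756
[ 229  170   70   42 2752] [[496.6000061035156, -454.6000061035156], [552.7999877929688, -471.6000061035156], [563.5999755859375, -436.29998779296875], [507.3999938964844, -419.20001220703125]] [ 530.1 -445.4] [36.9 58.8] 73.08789825439453
```

View pics/w5b.png

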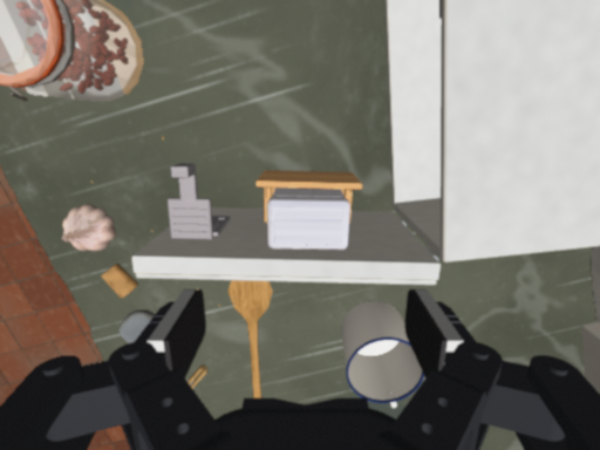

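```bash
python3 - <<'E'
import numpy as np
P=np.load('pics/wrist.npz')['P']
ee=np.array([.5269,-.4462,.1949]);c,s=np.cos(1.298),np.sin(1.298)
def tool(v,u):
    q=P[v,u]-ee; return (np.array([q[0]*c+q[1]*s,q[0]*s-q[1]*c,-q[2]])*1000).round().tolist()
for v,u in [(346,256),(352,256),(370,256),(380,256),(296,134),(300,140),(296,374),(250,163),(246,160),(250,350),(262,160),(275,160),(290,165),(295,140),(370,100),(330,100)]: print(v,u,tool(v,u))
E
```

```text
346 256 [9.0, -1.0, -114.0]
352 256 [10.0, -1.0, -117.0]
370 256 [11.0, -1.0, -123.0]
380 256 [11.0, -1.0, -126.0]
296 134 [8.0, -46.0, -89.0]
300 140 [7.0, -44.0, -90.0]
296 374 [6.0, 43.0, -87.0]
250 163 [10.0, -45.0, -59.0]
246 160 [-122.0, -141.0, 194.0]
250 350 [8.0, 43.0, -55.0]
262 160 [10.0, -43.0, -69.0]
275 160 [5.0, -43.0, -72.0]
290 165 [-4.0, -42.0, -69.0]
295 140 [8.0, -44.0, -90.0]
370 100 [-1413.0, -921.0, 1133.0]
330 100 [8.0, -50.0, -107.0]
```

The body edge reads 114 mm behind the reported TCP (nominally 73), so the whole gripper sits about 40 mm back. The tin measures 58.8 x 37 mm at (530.1,-445.4) with yaw 73°. Going down to grip.

>>> arm_command(moves=[[[0.32,0.08,0],[0,0,-1.3],-1],[[0,0,-2],[0,0,0],-1],[[0,0,-2],[0,0,0],-1],[[0,0,-2],[0,0,0],-1],[[0,0,-2],[0,0,0],-1],[[0,0,-2],[0,0,0],-1],[[0,0,-2],[0,0,0],-1],[[0,0,-1.2],[0,0,0],-1],[[0,0,-1],[0,0,0],-1],[[0,0,0],[0,0,0],-1]])

```text
time: 9.5
ee_pos: [0.5299, -0.4454, 0.052]
ee_rot: [-3.14, -0.001, 1.276]
contact_force: [0.7, 0.1, 0.6]
finger_gap: 0.998
```

>>> arm_command(moves=[[[0,0,0],[0,0,0],-0.2],[[0,0,0],[0,0,0],0.2],[[0,0,0],[0,0,0],1],[[0,0,0],[0,0,0],1],[[0,0,0],[0,0,0],1],[[0,0,0],[0,0,0],1],[[0,0,0],[0,0,0],1]])

```text
time: 10.2
ee_pos: [0.5309, -0.4463, 0.0541]
ee_rot: [3.14, 0.001, 1.276]
contact_force: [-0.5, 0.2, 5.3]
finger_gap: 0.697
```

>>> arm_command(moves=[[[0,0,0.5],[0,0,0],1],[[0,0,1],[0,0,0],1],[[0,0,1.5],[0,0,0],1],[[0,0,2],[0,0,0],1],[[0,0,2],[0,0,0],1],[[0,0,2],[0,0,0],1],[[0,0,2],[0,0,0],1],[[0,0,2],[0,0,0],1],[[0,0,2],[0,0,0],1],[[0,0,2],[0,0,0],1],[[0,0,2],[0,0,0],1],[[0,0,1],[0,0,0],1],[[0,0,0],[0,0,0],1]])

```text
time: 11.5
ee_pos: [0.5308, -0.4462, 0.255]
ee_rot: [3.139, 0.001, 1.276]
contact_force: [0.7, -0.1, -0.4]
finger_gap: 0.696
```

```bash
python3 - <<'E'
from h import *
s=bot.read_state();print(s['ee_pos'],s['contact_force'],s['finger_gap'])
p,d,P,T,K=cap("wrist","w6.png");cv2.imwrite('pics/w6b.png',cv2.resize(p,(500,375)))
# mill extents
Q=np.load('pics/top.npz')['P'].reshape(-1,3)
A=Q[(Q[:,2]>.12)&(Q[:,2]<.26)&(abs(Q[:,1]+.02)<.13)&(Q[:,0]>.3)&(Q[:,0]<.75)]
print('mill',A.min(0),A.max(0))
B=Q[(Q[:,2]>.1)&(Q[:,2]<.11)&(Q[:,1]>.15)&(Q[:,1]<.5)&(Q[:,0]>.25)&(Q[:,0]<.5)]
r=cv2.minAreaRect((B[:,:2]*1000).astype(np.float32));print('greenbox',np.round(cv2.boxPoints(r)).tolist())
E
```

```text
[ 0.5308056  -0.44619435  0.25501916] [ 0.7485219  -0.1289444  -0.37147834] 0.6960618468220102
mill [ 0.45593567 -0.1495526   0.12003991] [0.74948735 0.10991086 0.23924571]
greenbox [[303.0, 453.0], [344.0, 261.0], [480.0, 290.0], [439.0, 482.0]]
```

View pics/w6b.png

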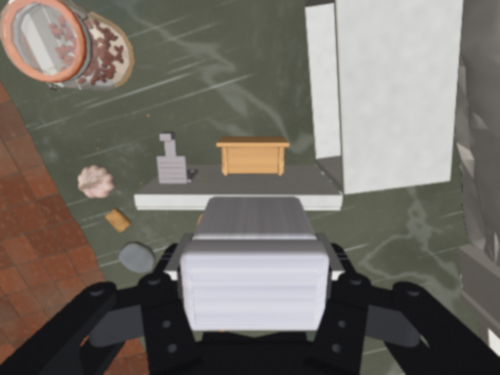

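The tin is held by its two ends and clear of the rack. Its underside is at ≈0.262, above the mill's 0.239. Carrying it to the bare worktop.

>>> arm_command(moves=[[[-0.4,1.6,0],[0,0,0.4],1],[[-0.6,2.6,0],[0,0,0.5],1],[[-0.73,3.4,0.5],[0,0,0.5],1],[[-0.73,3.4,0.5],[0,0,0.5],1],[[-0.73,3.4,0.5],[0,0,0.5],1],[[-0.73,3.4,0],[0,0,0.5],1],[[-0.73,3.4,0],[0,0,0.5],1],[[-0.73,3.4,0],[0,0,0.5],1],[[-0.73,3.4,0],[0,0,0.5],1],[[-0.73,3.4,0],[0,0,0.5],1],[[-0.73,3.4,0],[0,0,0.5],1],[[-0.73,3.4,0],[0,0,0.5],1],[[-0.73,3.4,0],[0,0,0.5],1],[[-0.73,3.4,0],[0,0,0.5],1],[[-0.73,3.4,0],[0,0,0.5],1],[[-0.73,3.4,0],[0,0,0.5],1],[[-0.73,3.4,0],[0,0,0.5],1],[[-0.73,3.4,0],[0,0,0.5],1],[[-0.5,2.0,0],[0,0,0],1],[[0,0,0],[0,0,0],1]])

```text
time: 13.55
ee_pos: [0.3974, 0.162, 0.2672]
ee_rot: [-3.141, -0.0, 1.435]
contact_force: [-0.3, -0.8, -2.0]
finger_gap: 0.697
```

>>> arm_command(moves=[[[0,0,-1.5],[0,0,0],1],[[0,0,-2.5],[0,0,0],1],[[0,0,-2.5],[0,0,0],1],[[0,0,-2.5],[0,0,0],1],[[0,0,-2.5],[0,0,0],1],[[0,0,-2.5],[0,0,0],1],[[0,0,-2.5],[0,0,0],1],[[0,0,-2.5],[0,0,0],1],[[0,0,-2.5],[0,0,0],1],[[0,0,-2],[0,0,0],1],[[0,0,-1.5],[0,0,0],1],[[0,0,-1],[0,0,0],1],[[0,0,0],[0,0,0],1],[[0,0,-0.3],[0,0,0],1],[[0,0,-0.3],[0,0,0],1],[[0,0,-0.2],[0,0,0],1],[[0,0,-0.2],[0,0,0],1],[[0,0,0],[0,0,0],1]])

```text
time: 15.35
ee_pos: [0.3985, 0.1602, -0.0022]
ee_rot: [-3.142, 0.0, 1.432]
contact_force: [-0.8, -0.2, -0.9]
finger_gap: 0.692
```

>>> arm_command(moves=[[[0,0,-0.2],[0,0,0],1],[[0,0,-0.2],[0,0,0],1],[[0,0,0],[0,0,0],1]])

```text
time: 15.65
ee_pos: [0.3984, 0.1601, -0.0063]
ee_rot: [-3.141, 0.0, 1.432]
contact_force: [-0.8, -0.3, -1.6]
finger_gap: 0.698
```

>>> arm_command(moves=[[[0,0,-0.15],[0,0,0],1],[[0,0,-0.1],[0,0,0],1],[[0,0,0],[0,0,0],1]])

```text
time: 15.95
ee_pos: [0.3987, 0.1603, -0.0069]
ee_rot: [3.141, -0.001, 1.432]
contact_force: [-16.4, -6.3, 48.3]
finger_gap: 0.692
```

Touchdown. I'll take off the load, then release.

>>> arm_command(moves=[[[0,0,0.2],[0,0,0],1],[[0,0,0],[0,0,0],0],[[0,0,0],[0,0,0],-0.5],[[0,0,0],[0,0,0],-1],[[0,0,0],[0,0,0],-1],[[0,0,0],[0,0,0],-1],[[0,0,0],[0,0,0],-1],[[0,0,1],[0,0,0],-1],[[0,0,2],[0,0,0],-1],[[0,0,3],[0,0,0],-1],[[0,0,3],[0,0,0],-1],[[0,0,3],[0,0,0],-1],[[0,0,2],[0,0,0],-1],[[0,0,0],[0,0,0],-1]])

```text
time: 17.35
ee_pos: [0.4001, 0.1608, 0.1366]
ee_rot: [3.138, -0.002, 1.432]
contact_force: [-0.3, 0.2, -0.9]
finger_gap: 0.996
```

```bash
python3 tin.py w7.png .076
```

```text
[0.40008784 0.16077517 0.136589  ] [ 3.13754569e+00 -2.27560617e-03  1.43169563e+00] 0.9964258615872319
[ 224  172   70   41 2704] [[367.29998779296875, 147.1999969482422], [426.0, 138.6999969482422], [431.20001220703125, 174.6999969482422], [372.5, 183.10000610351562]] [399.3 160.9] [36.3 59.3] 81.80564880371094
```

The tin stands at (399.3,160.9) mm, top at 0.076, long side at -8°. I'll turn 90° and also measure the holder closely from above before inserting.

>>> arm_command(moves=[[[0,0,0],[0,0,5],-1],[[0,0,0],[0,0,6],-1],[[0,0,0],[0,0,6],-1],[[0,0,0],[0,0,6],-1],[[0,0,0],[0,0,6],-1],[[0,0,0],[0,0,6],-1],[[0,0,0],[0,0,6],-1],[[0,0,0],[0,0,6],-1],[[0,0,0],[0,0,6],-1],[[0,0,0],[0,0,6],-1],[[0,0,0],[0,0,6],-1],[[0,0,0],[0,0,6],-1],[[0,0,0],[0,0,6],-1],[[0,0,0],[0,0,6],-1],[[0,0,0],[0,0,6],-1],[[0,0,0],[0,0,0.8],-1],[[0,0,0],[0,0,0],-1],[[0,0,0],[0,0,0],-1]])

```text
time: 19.2
ee_pos: [0.3984, 0.1601, 0.1332]
ee_rot: [-3.141, -0.0, 2.997]
contact_force: [0.6, 0.7, 0.1]
finger_gap: 1.001
```

```bash
python3 tin.py w8.png .076; python3 - <<'E'
import cv2,numpy as np
from rig import bot
print(bot.read_state()['joint_pos'])
P=np.load('pics/wrist.npz')['P']
print(np.nanmin(P[...,0]),np.nanmax(P[...,0]))
# holder in same image?
A=P[(abs(P[...,2]-.082)<.003)&(P[...,0]>.48)&(P[...,0]<.62)&(abs(P[...,1]-.187)<.06)];print(len(A),A.mean(0) if len(A) else 0)
E
```

```text
[0.39835983 0.16011098 0.13318164] [-3.14135284e+00 -4.01414097e-04  2.99655433e+00] 1.0010486276671682
[ 240  160   44   66 2754] [[366.29998779296875, 146.1999969482422], [424.0, 138.0], [429.20001220703125, 174.89999389648438], [371.5, 183.10000610351562]] [397.8 160.6] [37.3 58.3] 81.94554901123047
[ 3.82163462e-01  9.06166203e-02 -3.32847711e-01  1.14765781e+00
 -2.15787877e-05  5.26747760e-01]
-0.15725235604525545 0.6731749672059553
481 [0.50880609 0.18905257 0.08180084]
```

>>> arm_command(moves=[[[0,0,3],[0,0,0],-1],[[1.5,0.3,3],[0,0,0],-1],[[3,0.5,2],[0,0,0],-1],[[3,0.5,0],[0,0,0],-1],[[3,0.5,0],[0,0,0],-1],[[3,0.5,0],[0,0,0],-1],[[1.5,0.3,0],[0,0,0],-1],[[0,0,0],[0,0,0],-1],[[0,0,0],[0,0,0],-1]])

```text
time: 20.15
ee_pos: [0.5482, 0.1861, 0.213]
ee_rot: [-3.141, -0.001, 2.998]
contact_force: [-0.2, -0.6, -0.2]
finger_gap: 1.004
```

```bash
python3 tin.py w9.png .082 .003; python3 - <<'E'
import cv2,numpy as np
z=np.load('pics/wrist.npz');P=z['P'];x,y,h=P[...,0],P[...,1],P[...,2]
near=(abs(x-.55)<.07)&(abs(y-.187)<.06)
for lo,hi in((.079,.085),(.013,.019),(.005,.011)):
    A=P[near&(h>lo)&(h<hi)];r=cv2.minAreaRect((A[:,:2]*1000).astype(np.float32));print(lo,len(A),np.round(r[0],1),np.round(r[1],1),r[2])
cv2.imwrite('pics/w9b.png',cv2.resize(z['p'],(500,375)))
E
```

```text
[0.54824599 0.18610773 0.21303241] [-3.14123437e+00 -7.39357583e-04  2.99810005e+00] 1.0035909361128819
0.079 693 [548.6 184.4] [55.  84.5] 82.36078643798828
0.013 451 [545.4 184.3] [57.  79.1] 82.96334838867188
0.005 1981 [548.9 184.1] [65.8 89.3] 82.99369812011719
```

View pics/w9b.png

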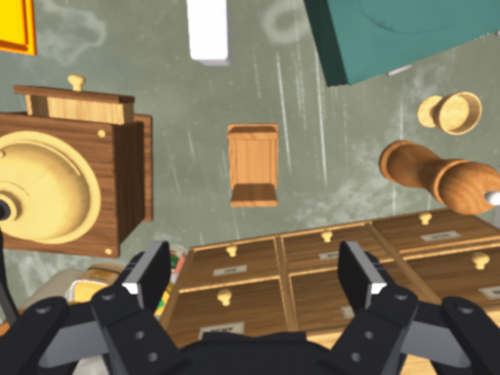

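The view shows the wooden holder at (252,165), bare and clear of its neighbours. Its base measures 66 x 89 mm at (548.9,184.2), with the long axis at -7°. Going back to take the tin across its thin way.

>>> arm_command(moves=[[[-1.5,-0.25,0],[0,0,0],-1],[[-3,-0.5,0],[0,0,0],-1],[[-3,-0.5,0],[0,0,0],-1],[[-3,-0.5,0],[0,0,0],-1],[[-3,-0.5,0],[0,0,0],-1],[[-1.5,-0.25,0],[0,0,0],-1],[[0,0,-2],[0,0,0],-1],[[0,0,-3],[0,0,0],-1],[[0,0,-3],[0,0,0],-1],[[0,0,-3],[0,0,0],-1],[[0,0,-3],[0,0,0],-1],[[0,0,-3],[0,0,0],-1],[[0,0,-2.2],[0,0,0],-1],[[0,0,-1],[0,0,0],-1],[[0,0,-0.7],[0,0,0],-1],[[0,0,0],[0,0,0],-1]])

```text
time: 21.8
ee_pos: [0.3984, 0.1612, 0.0045]
ee_rot: [3.142, 0.0, 2.999]
contact_force: [-0.4, 0.8, 1.4]
finger_gap: 0.998
```

>>> arm_command(moves=[[[0,0,0],[0,0,0],-0.2],[[0,0,0],[0,0,0],0.2],[[0,0,0],[0,0,0],1],[[0,0,0],[0,0,0],1],[[0,0,0],[0,0,0],1],[[0,0,0],[0,0,0],1],[[0,0,0],[0,0,0],1],[[0,0,0],[0,0,0],1]])

```text
time: 22.6
ee_pos: [0.399, 0.1613, 0.005]
ee_rot: [3.141, 0.001, 2.999]
contact_force: [-2.6, -1.5, 9.2]
finger_gap: 0.439
```

>>> arm_command(moves=[[[0,0,0.5],[0,0,0],1],[[0,0,1.5],[0,0,0],1],[[0,0,2.5],[0,0,0],1],[[0,0,2.5],[0,0,0],1],[[0,0,2.5],[0,0,0],1],[[0,0,2],[0,0,0],1],[[0,0,0],[0,0,0],1],[[0,0,0],[0,0,0],1]])

```text
time: 23.4
ee_pos: [0.3987, 0.1612, 0.1194]
ee_rot: [3.141, 0.0, 2.999]
contact_force: [0.1, -0.1, -1.4]
finger_gap: 0.439
```

```bash
python3 tin.py w10.png .191 .004
```

```text
[0.39867015 0.16121316 0.11935422] [3.14136913e+00 4.32283104e-04 2.99900890e+00] 0.43864518239213274
[  200   219   121   119 10413] [[364.29998779296875, 140.10000610351562], [423.0, 131.3000030517578], [430.6000061035156, 181.39999389648438], [371.8999938964844, 190.1999969482422]] [397.4 160.7] [50.7 59.4] 81.437744140625
```

>>> arm_command(moves=[[[1.1,0.2,0],[0,0,0.25],1],[[2,0.3,0],[0,0,0.25],1],[[3,0.45,0],[0,0,0.25],1],[[3,0.45,0],[0,0,0.25],1],[[3,0.45,0],[0,0,0],1],[[2,0.3,0],[0,0,0],1],[[1,0.15,0],[0,0,0],1],[[0,0,0],[0,0,0],1],[[0,0,0],[0,0,0],1]])

```text
time: 24.35
ee_pos: [0.5492, 0.184, 0.1184]
ee_rot: [-3.141, -0.001, 3.016]
contact_force: [-0.9, 0.5, -1.5]
finger_gap: 0.439
```

```bash
python3 - <<'E'
from h import *
s=bot.read_state();print(s['ee_pos'],s['ee_rot'])
p,d,P,T,K=cap("wrist","w11.png");cv2.imwrite('pics/w11b.png',cv2.resize(p,(600,450)))
x,y,h=P[...,0],P[...,1],P[...,2]
A=P[(abs(x-.505)<.03)&(abs(y-.187)<.05)&(abs(h-.082)<.003)]
r=cv2.minAreaRect((A[:,:2]*1000).astype(np.float32));print('near cheek',len(A),np.round(cv2.boxPoints(r),1).tolist())
A=P[(abs(h-.191)<.003)&(abs(x-.55)<.06)&(abs(y-.187)<.06)]
r=cv2.minAreaRect((A[:,:2]*1000).astype(np.float32));print('tin top',np.round(r[0],1),np.round(r[1],1),r[2],np.median(A[:,2]))
E
```

```text
[0.54916995 0.18399489 0.11841924] [-3.14094386e+00 -1.43280876e-03  3.01647811e+00]
near cheek 759 [[503.1000061035156, 162.39999389648438], [510.8999938964844, 161.39999389648438], [517.9000244140625, 215.6999969482422], [510.1000061035156, 216.6999969482422]]
tin top [548.4 183.7] [64.4 59.7] 84.4771499633789 0.1904550508923974
```

View pics/w11b.png

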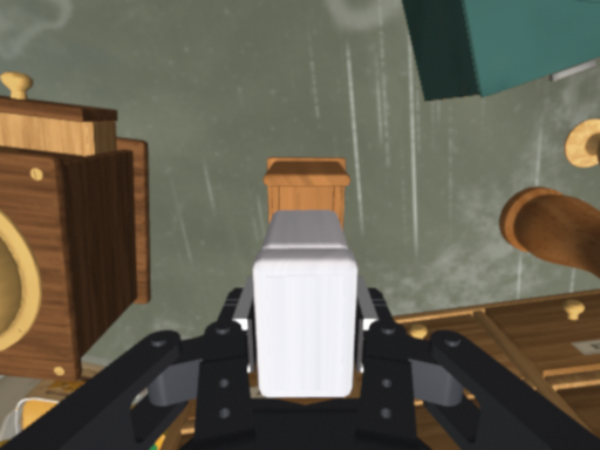

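The tin is centred over the wooden holder, with the near cheek visible at (308,170) and the tin inside its line. Centres agree within about 1 mm. Lowering.

>>> arm_command(moves=[[[0.05,0.03,-1],[0,0,0],1],[[0,0,-1.5],[0,0,0],1],[[0,0,-1.5],[0,0,0],1],[[0,0,-1],[0,0,0],1],[[0,0,-1],[0,0,0],1],[[0,0,-1],[0,0,0],1],[[0,0,-1],[0,0,0],1],[[0,0,-0.8],[0,0,0],1],[[0,0,-0.5],[0,0,0],1],[[0,0,-0.4],[0,0,0],1],[[0,0,0],[0,0,0],1]])

```text
time: 25.5
ee_pos: [0.5499, 0.1844, 0.022]
ee_rot: [-3.141, -0.0, 3.016]
contact_force: [0.3, 0.4, -1.1]
finger_gap: 0.438
```

>>> arm_command(moves=[[[0,0,-0.3],[0,0,0],1],[[0,0,-0.3],[0,0,0],1],[[0,0,-0.15],[0,0,0],1],[[0,0,0],[0,0,0],1]])

```text
time: 25.9
ee_pos: [0.5499, 0.1844, 0.0147]
ee_rot: [-3.141, -0.0, 3.016]
contact_force: [0.6, 0.6, -2.0]
finger_gap: 0.44
```

>>> arm_command(moves=[[[0,0,-0.1],[0,0,0],1],[[0,0,-0.05],[0,0,0],1],[[0,0,0],[0,0,0],1]])

```text
time: 26.2
ee_pos: [0.5501, 0.1845, 0.0134]
ee_rot: [-3.142, -0.0, 3.016]
contact_force: [0.2, 0.2, -0.9]
finger_gap: 0.436
```

>>> arm_command(moves=[[[0,0,-0.1],[0,0,0],1],[[0,0,0],[0,0,0],1]])

```text
time: 26.4
ee_pos: [0.5502, 0.1845, 0.0131]
ee_rot: [3.141, 0.001, 3.016]
contact_force: [-3.9, -2.0, 9.2]
finger_gap: 0.441
```

Touchdown at the expected height. Releasing and rising.

>>> arm_command(moves=[[[0,0,0.05],[0,0,0],1],[[0,0,0],[0,0,0],0],[[0,0,0],[0,0,0],-0.5],[[0,0,0],[0,0,0],-1],[[0,0,0],[0,0,0],-1],[[0,0,0],[0,0,0],-1],[[0,0,0],[0,0,0],-1],[[0,0,1],[0,0,0],-1],[[0,0,2],[0,0,0],-1],[[0,0,3],[0,0,0],-1],[[0,0,3],[0,0,0],-1],[[0,0,3],[0,0,0],-1],[[0,0,3],[0,0,0],-1],[[0,0,2],[0,0,0],-1],[[0,0,0],[0,0,0],-1],[[0,0,0],[0,0,0],-1]])

```text
time: 28.0
ee_pos: [0.5502, 0.1846, 0.1834]
ee_rot: [3.141, 0.001, 3.016]
contact_force: [-0.4, -0.1, -0.4]
finger_gap: 1.001
```

```bash
python3 tin.py w12.png .083 .004; python3 - <<'E'
import cv2,numpy as np
z=np.load('pics/wrist.npz');P=z['P'];x,y,h=P[...,0],P[...,1],P[...,2]
near=(abs(x-.55)<.07)&(abs(y-.187)<.06)
p=z['p'].astype(int);g=(p.max(-1)-p.min(-1)<45)
A=P[near&(abs(h-.084)<.004)&g]; r=cv2.minAreaRect((A[:,:2]*1000).astype(np.float32));print('tin',np.round(r[0],1),np.round(r[1],1),r[2],np.median(A[:,2]))
A=P[near&(abs(h-.082)<.004)&~g]; r=cv2.minAreaRect((A[:,:2]*1000).astype(np.float32));print('cheeks',np.round(r[0],1),np.round(r[1],1),r[2],np.median(A[:,2]))
cv2.imwrite('pics/w12b.png',cv2.resize(z['p'][90:290,130:400],(675,500)))
E
```

```text
[0.55021379 0.18455004 0.18337941] [3.14120399e+00 7.78482294e-04 3.01643799e+00] 1.0011638806413183
[ 241  150   39   59 2213] [[517.2999877929688, 168.60000610351562], [576.2999877929688, 161.39999389648438], [580.9000244140625, 199.10000610351562], [521.9000244140625, 206.3000030517578]] [549.1 183.8] [38.  59.4] 83.06339263916016
tin [549.1 183.6] [37.5 59.4] 82.78108978271484 0.08492892255413897
cheeks [548.8 184.5] [55.2 85.1] 82.65816497802734 0.08199108002774524
```

View pics/w12b.png

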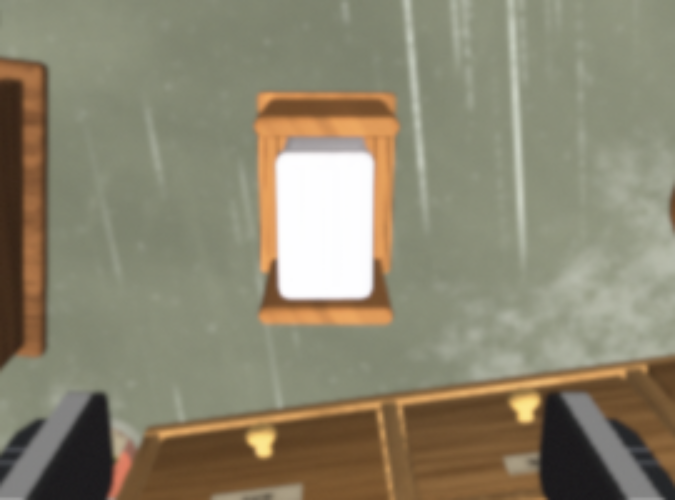

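The tin stands at crop (325,225), between the cheeks. It is centred within 1 mm, its top is at 0.084–0.085, and it is aligned within 0.2°.

```bash
python3 -c "
from rig import bot
print(bot.sign_off())"
```

```text
the job is handed in; nothing more can be done
None
```

I carried out the whole task and handed the job in at about 28 s; the sign-off gave no verdict.

- **Door:** I pressed the catch and swept the door out to about 1.46 rad, with the tin still standing in its rack.
- **Worktop:** I lifted the tin by its two ends and stood it released on the bare worktop at about (0.40, 0.16).
- **Holder:** I took the tin again across its thin way and lowered it between the cheeks of the wooden holder, not the orange one.

**Last check:** From the wrist camera, the tin's centre is within about 1 mm of the holder's. Its long side is in line within about 0.2°, and its top is at 84–85 mm, where 84 is expected. The gripper was well clear, and the pepper mill and egg cup were never approached.

**What disagreed:**
- **Tool offset:** The fingertips sit about 40 mm behind the reported TCP, shown by the wrist depth image and by where the catch was first felt. I corrected for this in every grasp.
- **Hard touchdown:** Setting the tin on the worktop briefly read about 50 N at the wrist, under the 120 N limit. I eased off before releasing.

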